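# Clear the riveting stand and load the next panel

### The job

Clear the two aluminium offcuts, the square tube and the grooved profile, off the bed of the riveting stand into the scrap bin. Then draw the tall panel up out of the slotted rack and stand it on its lower edge on the bed, flat against the leaning backrest and not overhanging its ends, ready for riveting. Leave the bucking bar lying on the bed and the low panels in their slots.

Things in the scene. Friction and masses are not known exactly. Their poses are not given: they have to be found in the camera images.
- stand: Fixed riveting stand: grey bed 220 (x) x 300 (y) mm, flat rubber top 30 mm above the bench; near its far (+x) edge a rubber-faced backrest plate 260 mm wide, centred, 75 mm high along its slope, 11 thick. The backrest's front face looks to the stand's -x and leans back 12 degrees (0.209 rad): foot at x +65 mm, top edge at x +81, 103 mm above the bench. Origin: on the bench under the bed's centre.
- backrest_foot (a point): Point on the stand where the backrest's front face meets the top of the bed, at the middle of its width (stand frame: x +65, y 0, z +30 mm).
- tube: Offcut of plain aluminium square tube lying on the bed, 85 mm long (its x), 30 wide (y), 30 high, 3 mm walls, about 75 g. Origin: centre of its underside.
- tube_center (a point): Middle of the square-tube offcut, 15 mm above its underside.
- profile: Offcut of plain aluminium grooved machine-frame profile lying on the bed, 65 mm long (its x), 40 x 40 mm in section, about 120 g. Origin: centre of its underside.
- profile_center (a point): Middle of the profile offcut, 20 mm above its underside.
- bin: Fixed grey plastic scrap bin on the bench, 240 (its x) x 180 (its y) mm, 110 mm high, open on top, 5 mm walls and floor, a few flat scraps (4 mm) on its floor. Stands on the other side of the stand from the rack; which side varies. Other bench tools and equipment, up to 240 mm high, stand only farther out, beyond x = 0.66 m or |y| = 0.55 m. Origin: underside centre, on the bench.
- rack: Fixed slotted rack 190 (x) x 180 (y) mm: 8 mm base plate, side plates 60 mm high at y = +-88 mm, two black combs, tops 50 mm above the bench. Four slots 13 mm wide at x = -60, -20, +20, +60 mm, one empty; panels stand in them on the base plate, faces across the rack's x. Left or right of the stand varies. Origin: underside centre, on the bench.
- panel: The tall panel: folded aluminium pan 160 wide (y), 130 high (z), 10 mm thick (x) over its 22 mm wide rim, about 0.2 kg, upright in one of the rack's slots, top edge 138 mm above the bench, 50 mm above the low panels. Smooth face to -x, open back to +x (either way round will do on the stand). Origin: centre of its lower edge.
- panel_top (a point): Middle of the tall panel's upper edge, 130 mm above its origin.
- low_panel_a: A low panel in the rack, same make as the tall one but 80 mm high (top edge 88 mm above the bench); stays in its slot. Origin: centre of its lower edge.
- low_panel_b: The other low panel in the rack, the same, 80 mm high; stays. Origin: centre of its lower edge.
- bucking_bar: Bucking bar: solid bare steel block lying on the bed beside the offcuts, a tool that stays there: 107 mm long (its x), 45 wide, 30 high, stepped down to 18 over its last 35 mm at the +x end, 0.8 kg. Origin: on its underside, 47 mm from its thick (-x) end, 60 mm from its stepped (+x) end.

How it is judged:
On the way, in this order (a step that is already met when the one before it is completed fails the run):
1. both offcuts are in the scrap bin while the tall panel is still in its slot (x of tube_center in the frame of bin between -0.115 and 0.115 m and y of tube_center in the frame of bin between -0.085 and 0.085 m and z of tube_center in the frame of bin between 0 and 0.11 m and x of profile_center in the frame of bin between -0.115 and 0.115 m and y of profile_center in the frame of bin between -0.085 and 0.085 m and z of profile_center in the frame of bin between 0 and 0.11 m and distance of panel from where it was at the start of the episode below 0.02 m), for 0.2 s.
2. the tall panel has been drawn up clear of the rack's combs (height (world z) of panel above 0.06 m), for 0.05 s.
At the end, for the whole second after the job is handed in: The middles of both offcuts are inside the bin, below its rim. The tall panel rests on its lower edge on the bed (within 7 mm), its lean within 0.1 rad of the backrest's, its foot within 15 mm of the backrest's, square to it within 0.25 rad, at most 50 mm off its middle. All at rest (x of tube_center in the frame of bin between -0.115 and 0.115 m and y of tube_center in the frame of bin between -0.085 and 0.085 m and z of tube_center in the frame of bin between 0 and 0.11 m and x of profile_center in the frame of bin between -0.115 and 0.115 m and y of profile_center in the frame of bin between -0.085 and 0.085 m and z of profile_center in the frame of bin between 0 and 0.11 m and linear speed of each of tube, profile, panel below 0.03 m/s and x of panel in the frame of stand between 0.045 and 0.067 m and y of panel in the frame of stand between -0.05 and 0.05 m and z of panel in the frame of stand between 0.025 and 0.038 m and angle between panel's own z axis and vertical between 0.1094 and 0.3094 rad and angle between the x axis of panel and the x axis of stand, either way round below 0.3294 rad); the robot touches nothing.
It fails at once if a low panel moved more than 25 mm (distance of any of low_panel_a, low_panel_b from where it was at the start of the episode above 0.025 m).
It fails at once if the bucking bar moved more than 25 mm (distance of bucking_bar from where it was at the start of the episode above 0.025 m).
It also fails if it takes over 64 s, if anything falls off the work surface, if the arm or the gripper's body presses on something with over 40 N, if the wrist force passes 120 N, or if a joint passes its speed limit or range.

### The arm

A 6-joint arm with a two-finger parallel gripper is mounted at the origin on the work surface. World frame = base frame: x ahead of the robot, y to its left, z up, the work surface at z = 0. Lengths are in m, angles in rad, forces in N, time in s.
With the tool pointing down it reaches from about 0.375 to 0.9 m from the base axis. Payload 3.1 kg.
Tool frame: the origin (TCP) lies midway between the tips of the shut fingers; the grasp point (between the pads) lies 19 mm behind it (manip.pinch_z is the distance from the TCP to the grasp point, in m); z points along the fingers, y is the line along which they close (so a half turn about z gives the same grasp; the last joint's range is limited). The gripper opens to 85 mm and grips with 20 to 120 N. Pads are 22 mm wide; open, the fingers measure 114 mm over their backs; the gripper's body (76 mm by 85 mm) begins 54 mm behind the grasp point. The pads swing forward as they close: fully open they stand 13 mm farther back than shut.
Start: joints at [0.986, 0.527, 1.433, -0, 1.181, -0.178], TCP at [0.247, 0.574, 0.231] pointing down, gripper open.
Joint ranges: [-3.08, 3.08], [-0.75, 2.2], [0.22, 2.44], [-1.43, 4.57], [0, 2.65], [-2.85, 2.85]. Speed limits (rad/s): [2.79, 2.79, 3.14, 3.14, 3.14, 3.14].

### API

Orientations are given as a unit quaternion [x, y, z, w].
In Python, from station import manip, viewer, ticket gives the robot as it stands.
- The arm moves only by the shell command python3 -m creep 'ROWS' [FORCE]. ROWS is JSON, a list of rows, each an object with "slide": the shift along the tool's x, y, z in cm, a list of three; "angular": the turn, a rotation vector about the tool's x, y, z in rad, a list of three; "claw": the opening, from -1 (shut) to 1 (fully open). A call has 1 to 10 rows; each row shifts and turns the commanded pose from where the row before left it, along the tool's axes as they then stand; what a row does not reach is not made up. A row lasts 1/12 s, in which the tool goes at most 41.7 mm and 7.16 degrees, less where a joint would pass 70% of its speed; a pose out of reach is approached as far as the arm can. A call with a gripper value outside its range is refused whole. The fingers move at their own pace and stop on an object; FORCE is the grip in N (left out, the last holds). Time passes only in rows, so rows that do not move let the fingers close. It gives the time, the measured TCP pose, the force, the opening and the grip force at its end, in the units of the state.
- manip.sense(): the state, without advancing time (a new reading comes with each control period).
- viewer.snapshot(name): name is "scene" or "side" or "wrist"; returns the picture (384x512x3 uint8, blue, green, red); there is no depth.
- viewer.calibration(name): a dict with "fov_y" (degrees; the focal length in pixels is half the picture's height over the tangent of half this angle, whatever the lens; pixels are square), "cx", "cy" (the principal point, pixels), "T" (4x4, takes a point from camera to world coordinates); the wrist camera has in their place "tool_from_camera" (4x4, takes a point from camera to tool coordinates, whose origin is the TCP and whose axes are the flange's). Camera axes: x right, y up, looking along -z (the intrinsics and any distortion apply to the point x, -y, -z); pixel columns grow to the right and rows downward; lengths in m; the calibration is good to about 2 mm. A picture is of the moment at which its call begins: read the wrist's pose just before it. calibration takes no time and is no camera call.
- ticket.sign_off(): hands the job in; it is judged then, once.
The state is a dict: "t": time; "q": joint angles; "qd": joint speeds; "tau": joint torques, N m; "tcp_pos": TCP position; "tool_rot": TCP orientation; "force": force on the tool from outside, world axes, zero at the start; "ft_torque": the same for the moment, N m; "finger_gap": opening from 0.0 (shut) to 1.0 (fully open); "gripper_force": force on a finger pad.
Only numpy, scipy, OpenCV 4.12 (cv2) and the standard library are available. Lean on these libraries where they do the work, as an engineer would, in place of code of your own. Each camera call takes 0.05 s, during which the arm holds its last target. There are 200 camera calls.

## Working session

There is one attempt and no reset: what is moved stays moved. The work goes in short steps, Python scripts to look and compute and a shell command to move; the robot and the scene stay as the last step left them, time stands still between calls to the robot, and variables do not carry over. Pictures are saved under pics/ and viewed, at most 10 in all, crops included, and the job is handed in when it is done.

```bash
mkdir -p pics; ls; python3 - <<'E'
from station import manip, viewer
import cv2,json
for n in ("scene","side"):
    cv2.imwrite(f"pics/{n}0.png",viewer.snapshot(n)); print(n,viewer.calibration(n))
print(viewer.calibration("wrist")); print(manip.sense(),manip.pinch_z)
E
```

```text
pics
scene {'fov_y': 49.35621011236686, 'cx': 258.8420348664979, 'cy': 192.57083450152012, 'T': array([[-0.25396861, -0.73690629,  0.62647351,  1.31262405],
       [ 0.96717851, -0.19891521,  0.15810901,  0.18700875],
       [ 0.00810359,  0.64606644,  0.76323815,  1.04863398],
       [ 0.        ,  0.        ,  0.        ,  1.        ]])}
side {'fov_y': 52.27473785101291, 'cx': 251.83883220792916, 'cy': 193.43661040984145, 'T': array([[ 0.94580715,  0.22279365, -0.23624528,  0.3157472 ],
       [-0.3240954 ,  0.60222371, -0.72958123, -0.71126347],
       [-0.02027355,  0.76660915,  0.64179389,  0.73547423],
       [ 0.        ,  0.        ,  0.        ,  1.        ]])}
{'fov_y': 66.19979120098627, 'cx': 254.0252612866811, 'cy': 190.69111269042887, 'tool_from_camera': array([[-1.77354406e-04,  9.53013483e-01,  3.02927831e-01,
         7.68292242e-02],
       [ 9.99999880e-01,  3.09390566e-05,  4.88132921e-04,
        -2.82563673e-04],
       [ 4.55824954e-04,  3.02927881e-01, -9.53013374e-01,
        -1.43003506e-01],
       [ 0.00000000e+00,  0.00000000e+00,  0.00000000e+00,
         1.00000000e+00]])}
{'t': 0.1, 'q': array([ 9.85519291e-01,  5.28425081e-01,  1.43378343e+00, -2.19503795e-05,
        1.18139553e+00, -1.78502712e-01]), 'qd': array([ 0.00078863, -0.00127145, -0.00277154, -0.00107769, -0.00095999,
       -0.00099442]), 'tau': array([-3.81988648e-04, -4.43305707e+01, -1.78586841e+01, -2.54175047e-04,
        3.85040927e-03,  1.22005915e-05]), 'tcp_pos': array([0.24689602, 0.57345946, 0.23039665]), 'tool_rot': array([ 2.01983636e-01,  9.79388380e-01, -9.37024714e-04, -3.65377255e-04]), 'force': array([0.06289432, 0.07498175, 0.37591004]), 'ft_torque': array([-0.0573589 ,  0.02381074, -0.0109139 ]), 'gripper_force': 0.0, 'finger_gap': 1.001362241996058} 0.0187
```

View pics/scene0.png

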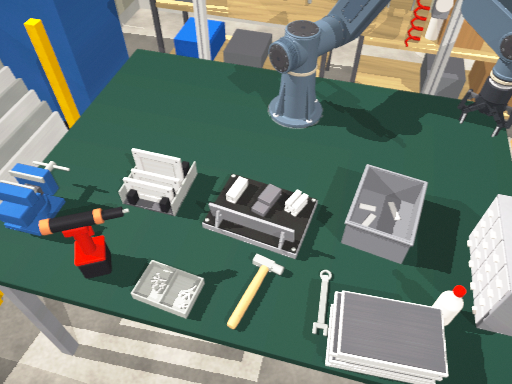

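View pics/side0.png

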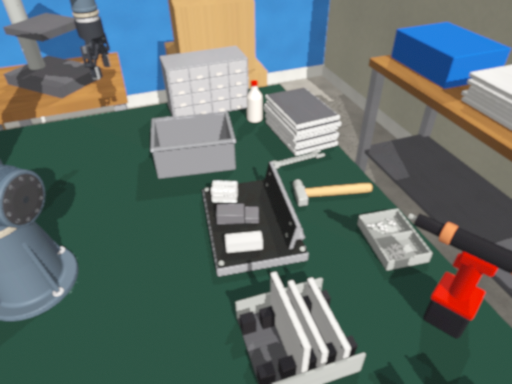

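```bash
python3 - <<'E'
import cv2
a=cv2.imread("pics/scene0.png")[140:260,112:322]; cv2.imwrite("pics/sc1.png",cv2.resize(a,None,fx=3.8,fy=3.8,interpolation=cv2.INTER_CUBIC))
b=cv2.imread("pics/side0.png")[165:384,195:370]; cv2.imwrite("pics/si1.png",cv2.resize(b,None,fx=2.7,fy=2.7,interpolation=cv2.INTER_CUBIC))
E
```

```text
(no output)
```

View pics/sc1.png

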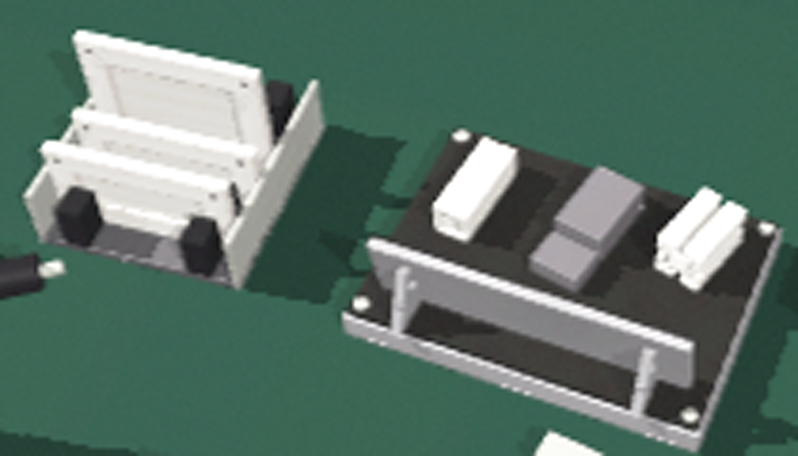

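View pics/si1.png

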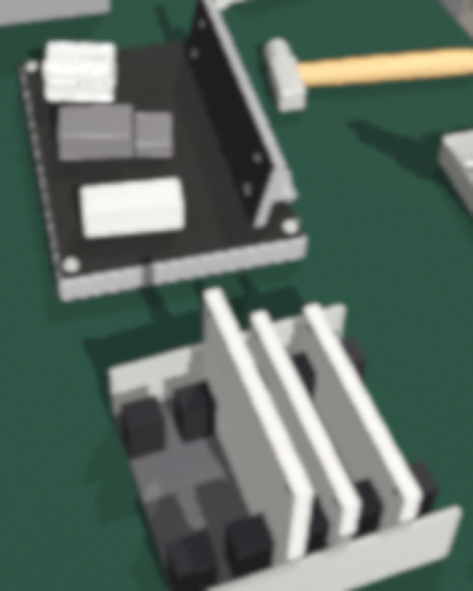

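```bash
cat > h.py <<'E'
import numpy as np
from station import manip, viewer
from scipy.spatial.transform import Rotation as R
def ray(n,u,v):
    c=viewer.calibration(n); f=192/np.tan(np.radians(c['fov_y']/2))
    if n=="wrist":
        s=manip.sense(); M=np.eye(4); M[:3,:3]=R.from_quat(s['tool_rot']).as_matrix(); M[:3,3]=s['tcp_pos']; T=M@c['tool_from_camera']
    else: T=c['T']
    d=T[:3,:3]@np.array([(u-c['cx'])/f,-(v-c['cy'])/f,-1]); return T[:3,3],d
def at(n,u,v,z):
    o,d=ray(n,u,v); return o+d*(z-o[2])/d[2]
E
python3 - <<'E'
from h import *
np.set_printoptions(precision=4,suppress=True)
S=lambda u,v,z:at("scene",112+u/3.8,140+v/3.8,z)[:2]
D=lambda u,v,z:at("side",195+u/2.7,165+v/2.7,z)[:2]
def show(n,*p):
    print(n,*p)
show("tube S",*[S(u,v,.06) for u,v in((485,138),(518,152),(470,217),(436,204))])
show("tube D",*[D(u,v,.06) for u,v in((81,188),(181,180),(184,216),(84,222))])
show("prof S",*[S(u,v,.07) for u,v in((708,188),(747,210),(700,262),(658,240))])
show("prof D",*[D(u,v,.07) for u,v in((48,43),(115,43),(115,75),(45,78))])
show("bar S",*[S(u,v,.06) for u,v in((600,168),(644,188),(602,247),(555,224))])
show("bed S", *[S(u,v,.03) for u,v in((782,230),(700,438),(345,315),(455,132))])
show("bed D", *[D(u,v,.03) for u,v in((60,285),(305,238),(22,65))])
show("backrest top S",S(370,240,.103),S(693,343,.103))
show("backrest top D",D(203,0,.103),D(285,168,.103))
show("panel top S",S(75,33,.138),S(262,72,.138),"D",D(213,291,.138),D(302,492,.138))
show("low S",S(75,112,.088),S(258,152,.088),S(45,145,.088),S(235,184,.088))
show("rack S",S(318,85,.06),S(240,280,0))
B=lambda u,v,z:at("scene",u,v,z)[:2]
show("bin S",B(366,168,.11),B(427,181,.11),B(413,243,.11),B(348,221,.11))
B=lambda u,v,z:at("side",u,v,z)[:2]
show("bin D",B(152,120,.11),B(228,113,.11),B(235,139,.11),B(153,150,.11))
E
```

```text
tube S [ 0.4512 -0.0945] [ 0.4592 -0.0634] [ 0.5373 -0.0818] [ 0.5314 -0.1124]
tube D [ 0.4543 -0.0664] [ 0.541  -0.0875] [ 0.5286 -0.129 ] [ 0.4456 -0.1062]
prof S [0.4654 0.0989] [0.4802 0.1338] [0.5421 0.1077] [0.5291 0.0712]
prof D [0.4769 0.1337] [0.5413 0.1097] [0.5261 0.061 ] [0.46   0.0805]
bar S [0.4586 0.0071] [0.4705 0.0472] [0.5397 0.0285] [ 0.5265 -0.0136]
bed S [0.4599 0.1635] [0.6742 0.1375] [ 0.6359 -0.1563] [ 0.4251 -0.1303]
bed D [ 0.4126 -0.1409] [ 0.6287 -0.1637] [0.4511 0.1574]
backrest top S [ 0.6127 -0.1372] [0.6426 0.1203]
backrest top D [0.6355 0.1056] [ 0.6137 -0.144 ]
panel top S [ 0.4949 -0.4305] [ 0.497  -0.2658] D [ 0.4986 -0.2703] [ 0.4936 -0.4287]
low S [ 0.5363 -0.4227] [ 0.5385 -0.26  ] [ 0.5764 -0.4298] [ 0.5753 -0.2649]
rack S [ 0.4292 -0.2519] [ 0.6047 -0.2624]
bin S [0.3587 0.2885] [0.3651 0.4724] [0.6058 0.4364] [0.5779 0.259 ]
bin D [0.3624 0.4633] [0.6064 0.4195] [0.581  0.2573] [0.3408 0.2847]
```

```bash
cat >> h.py <<'E'
def to(x,y,z,yaw=None):
    "remaining move: turn about tool z to bring tool y to world angle yaw(rad, mod pi), then slide in cm in the turned frame"
    s=manip.sense(); M=R.from_quat(s['tool_rot']); m=M.as_matrix(); a=np.arctan2(m[1,1],m[0,1])
    d=0 if yaw is None else (yaw-a+np.pi/2)%np.pi-np.pi/2
    M2=M*R.from_rotvec([0,0,-d]); t=M2.inv().apply(np.array([x,y,z])-s['tcp_pos'])*100
    print("t %.2f"%s['t'],"tcp",s['tcp_pos'].round(4),"tooly",round(a,3),"tilt",m[:,2].round(3),"gap",round(s['finger_gap'],2),"turn z",round(-d,3),"slide",t.round(2),"q6",round(s['q'][5],2))
E
python3 -m creep '[{"slide":[0,0,0],"angular":[0,0,-0.1],"claw":1},{"slide":[0,0,0],"angular":[0,0,-0.087],"claw":1},{"slide":[-2.14,-3.3,0],"angular":[0,0,0],"claw":1},{"slide":[-2.14,-3.3,0],"angular":[0,0,0],"claw":1},{"slide":[-2.14,-3.3,0],"angular":[0,0,0],"claw":1},{"slide":[-2.14,-3.3,0],"angular":[0,0,0],"claw":1},{"slide":[-2.14,-3.3,0],"angular":[0,0,0],"claw":1},{"slide":[-2.14,-3.3,0],"angular":[0,0,0],"claw":1},{"slide":[-2.14,-3.3,0],"angular":[0,0,0],"claw":1},{"slide":[-2.14,-3.3,0],"angular":[0,0,0],"claw":1}]' 50
python3 -m creep '[{"slide":[-2.14,-3.3,0],"angular":[0,0,0],"claw":1},{"slide":[-2.14,-3.3,0],"angular":[0,0,0],"claw":1},{"slide":[-2.14,-3.3,0],"angular":[0,0,0],"claw":1},{"slide":[-2.14,-3.3,0],"angular":[0,0,0],"claw":1},{"slide":[-2.14,-3.3,0],"angular":[0,0,0],"claw":1},{"slide":[-2.14,-3.3,0],"angular":[0,0,0],"claw":1},{"slide":[-2.14,-3.3,0],"angular":[0,0,0],"claw":1},{"slide":[-2.14,-3.3,0],"angular":[0,0,0],"claw":1},{"slide":[-2.14,-3.3,0],"angular":[0,0,0],"claw":1},{"slide":[-2.14,-3.3,0],"angular":[0,0,0],"claw":1}]'
python3 - <<'E'
from h import *
import cv2
to(.494,-.09,.15,1.351)
im=viewer.snapshot("wrist"); cv2.imwrite("pics/w1.png",im)
E
```

```text
t: 0.93
tcp_pos: [0.3567, 0.2772, 0.2312]
tool_rot: [0.109, 0.994, -0.0, -0.0]
force: [0.8, 0.2, -0.4]
finger_gap: 0.999
gripper_force: 0.0
t: 1.77
tcp_pos: [0.4937, -0.0916, 0.2311]
tool_rot: [0.11, 0.994, 0.0, -0.0]
force: [0.3, 0.8, -0.4]
finger_gap: 0.996
gripper_force: 0.0
t 1.77 tcp [ 0.4937 -0.0916  0.2311] tooly 1.35 tilt [-0.001  0.    -1.   ] gap 1.0 turn z -0.001 slide [-0.    0.16  8.11] q6 -1.76
```

View pics/w1.png

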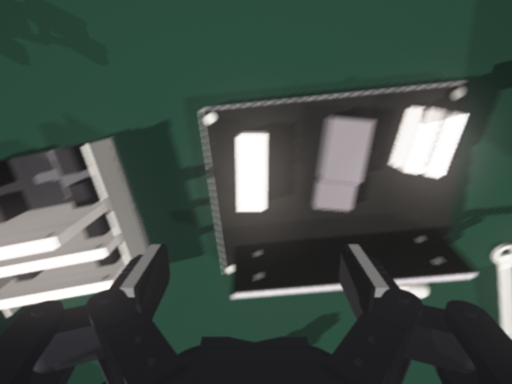

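```bash
python3 - <<'E'
from h import *
np.set_printoptions(precision=4,suppress=True)
W=lambda p,z:[at("wrist",u,v,z)[:2] for u,v in p]
print("tube",*W([(236,132),(269,132),(268,212),(235,212)],.06))
print("prof",*W([(413,106),(468,114),(443,178),(390,165)],.07))
print("bar",*W([(324,116),(375,119),(363,184),(319,180)],.06))
print("bed",*W([(200,108),(464,82),(223,272)],.03), "brest top",*W([(232,297),(477,276)],.103))
E
```

```text
tube [ 0.4544 -0.1102] [ 0.4621 -0.0763] [ 0.5507 -0.0961] [ 0.5423 -0.1331]
prof [0.4675 0.0677] [0.4874 0.1206] [0.5493 0.0945] [0.5226 0.0407]
bar [ 0.4587 -0.0174] [0.4734 0.0336] [0.541  0.0137] [ 0.5257 -0.0332]
bed [ 0.4226 -0.1461] [0.4602 0.143 ] [ 0.635 -0.175] brest top [ 0.6228 -0.1535] [0.6536 0.1074]
```

```bash
python3 -m creep '[{"slide":[0,0,2],"angular":[0,0,0],"claw":1},{"slide":[0,0,2],"angular":[0,0,0],"claw":1},{"slide":[0,0,1],"angular":[0,0,0],"claw":1},{"slide":[0,0,0],"angular":[0,0,0],"claw":1},{"slide":[0,0,0],"angular":[0,0,0],"claw":1}]'; python3 - <<'E'
from h import *
import cv2
to(.494,-.09,.15,1.351)
im=viewer.snapshot("wrist"); cv2.imwrite("pics/w2.png",im)
to(.494,-.09,.15,1.351)
E
```

```text
t: 2.23
tcp_pos: [0.4932, -0.0894, 0.1808]
tool_rot: [0.11, 0.994, 0.0, -0.001]
force: [-0.4, 0.2, 0.5]
finger_gap: 0.995
gripper_force: 0.0
t 2.23 tcp [ 0.4932 -0.0894  0.1808] tooly 1.351 tilt [-0.002  0.001 -1.   ] gap 1.0 turn z -0.0 slide [-0.1  -0.04  3.08] q6 -1.75
t 2.28 tcp [ 0.4938 -0.0896  0.1815] tooly 1.351 tilt [ 0. -0. -1.] gap 1.0 turn z 0.0 slide [-0.03 -0.04  3.15] q6 -1.75
```

View pics/w2.png

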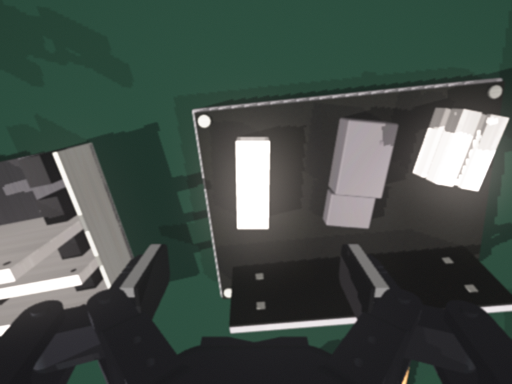

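```bash
python3 - <<'E'
from h import *
np.set_printoptions(precision=4,suppress=True)
W=lambda p,z:[at("wrist",u,v,z)[:2] for u,v in p]
print("tube",*W([(237,140),(270,140),(269,229),(236,229)],.06))
print("prof",*W([(437,109),(506,118),(478,190),(415,174)],.07))
print("bar",*W([(341,119),(396,124),(384,198),(330,192)],.06))
print("bed",*W([(194,113),(500,80),(221,300)],.03), "brest top",*W([(230,332)],.103))
to(0,0,0)
E
```

```text
tube [ 0.451  -0.0962] [ 0.4574 -0.0674] [ 0.5424 -0.0859] [ 0.5354 -0.1176]
prof [0.4611 0.0733] [0.4811 0.1296] [0.5411 0.1071] [0.5136 0.0523]
bar [ 0.453  -0.0031] [0.4678 0.0435] [0.5347 0.0272] [ 0.5175 -0.022 ]
bed [ 0.4203 -0.1333] [0.454  0.1548] [ 0.6346 -0.1619] brest top [ 0.6172 -0.1406]
t 2.28 tcp [ 0.4938 -0.0896  0.1815] tooly 1.351 tilt [ 0. -0. -1.] gap 1.0 turn z 0 slide [50.15 -2.02 18.15] q6 -1.75
```

```bash
python3 -m creep '[{"slide":[-0.2,0,3.5],"angular":[0,0,0],"claw":1},{"slide":[0,0,3.5],"angular":[0,0,0],"claw":1},{"slide":[0,0,3.5],"angular":[0,0,0],"claw":1},{"slide":[0,0,3],"angular":[0,0,0],"claw":1},{"slide":[0,0,1.1],"angular":[0,0,0],"claw":1},{"slide":[0,0,0],"angular":[0,0,0],"claw":1},{"slide":[0,0,0],"angular":[0,0,0],"claw":-1},{"slide":[0,0,0],"angular":[0,0,0],"claw":-1},{"slide":[0,0,0],"angular":[0,0,0],"claw":-1},{"slide":[0,0,0],"angular":[0,0,0],"claw":-1}]' 50
python3 -m creep '[{"slide":[0,0,0],"angular":[0,0,0],"claw":-1},{"slide":[0,0,0],"angular":[0,0,0],"claw":-1},{"slide":[0,0,0],"angular":[0,0,0],"claw":-1},{"slide":[0,0,0],"angular":[0,0,0],"claw":-1}]'
python3 -c "
from h import *
to(.47,.36,.2)"
```

```text
t: 3.12
tcp_pos: [0.4967, -0.0905, 0.0368]
tool_rot: [0.11, 0.994, -0.0, 0.002]
force: [-0.7, 0.3, 0.1]
finger_gap: 0.451
gripper_force: 0.0
t: 3.45
tcp_pos: [0.4966, -0.0905, 0.0368]
tool_rot: [0.11, 0.994, -0.0, 0.001]
force: [-1.0, -0.3, 8.0]
finger_gap: 0.34
gripper_force: 51.6
t 3.45 tcp [ 0.4966 -0.0905  0.0368] tooly 1.351 tilt [ 0.003 -0.001 -1.   ] gap 0.34 turn z 0 slide [ 12.37  43.38 -16.38] q6 -1.75
```

```bash
python3 -m creep '[{"slide":[0,0,-2],"angular":[0,0,0],"claw":-1},{"slide":[0,0,-4],"angular":[0,0,0],"claw":-1},{"slide":[0,0,-4],"angular":[0,0,0],"claw":-1},{"slide":[0,0,-4],"angular":[0,0,0],"claw":-1},{"slide":[0.6,2.4,-2],"angular":[0,0,0],"claw":-1},{"slide":[0.6,3.8,0],"angular":[0,0,0],"claw":-1},{"slide":[0.6,3.8,0],"angular":[0,0,0],"claw":-1},{"slide":[0.6,3.8,0],"angular":[0,0,0],"claw":-1},{"slide":[0.6,3.8,0],"angular":[0,0,0],"claw":-1},{"slide":[0.6,3.8,0],"angular":[0,0,0],"claw":-1}]'
python3 -m creep '[{"slide":[0.6,3.8,0],"angular":[0,0,0],"claw":-1},{"slide":[0.6,3.8,0],"angular":[0,0,0],"claw":-1},{"slide":[0.6,3.8,0],"angular":[0,0,0],"claw":-1},{"slide":[0.6,3.8,0],"angular":[0,0,0],"claw":-1},{"slide":[0.6,3.8,0],"angular":[0,0,0],"claw":-1},{"slide":[0.2,3.4,0],"angular":[0,0,0],"claw":-1},{"slide":[0,0,1],"angular":[0,0,0],"claw":-1},{"slide":[0,0,0],"angular":[0,0,0],"claw":-1}]'
python3 - <<'E'
from h import *
import cv2
to(.525,.352,.07)
cv2.imwrite("pics/s3.png",np.vstack([viewer.snapshot("scene")[110:310,200:480],viewer.snapshot("side")[80:280,80:360]]))
E
```

```text
t: 4.28
tcp_pos: [0.5067, 0.1283, 0.1959]
tool_rot: [0.11, 0.994, 0.0, 0.0]
force: [0.7, 0.1, 0.3]
finger_gap: 0.34
gripper_force: 50.5
t: 4.95
tcp_pos: [0.5232, 0.3534, 0.1838]
tool_rot: [0.108, 0.994, -0.001, -0.001]
force: [-0.2, -1.2, -1.5]
finger_gap: 0.343
gripper_force: 50.5
t 4.95 tcp [0.5232 0.3534 0.1838] tooly 1.354 tilt [-0.002 -0.001 -1.   ] gap 0.34 turn z 0 slide [-0.22 -0.08 11.38] q6 -0.94
```

View pics/s3.png

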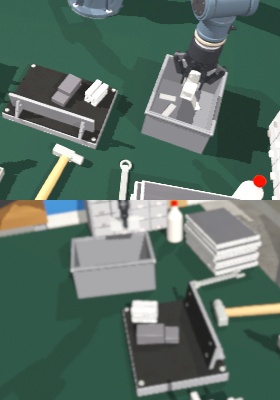

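```bash
python3 -m creep '[{"slide":[-0.1,0,3],"angular":[0,0,0],"claw":-1},{"slide":[0,0,3],"angular":[0,0,0],"claw":-1},{"slide":[0,0,3],"angular":[0,0,0],"claw":-1},{"slide":[0,0,2.4],"angular":[0,0,0],"claw":-1},{"slide":[0,0,0],"angular":[0,0,0],"claw":-1},{"slide":[0,0,0],"angular":[0,0,0],"claw":0.5},{"slide":[0,0,0],"angular":[0,0,0],"claw":0.5},{"slide":[0,0,0],"angular":[0,0,0],"claw":0.5},{"slide":[0,0,0],"angular":[0,0,0],"claw":0.5},{"slide":[0,0,0],"angular":[0,0,0],"claw":0.5}]'
python3 -m creep '[{"slide":[0,0,-3],"angular":[0,0,0],"claw":0.5},{"slide":[0,0,-4],"angular":[0,0,0],"claw":0.5},{"slide":[0,0,-4],"angular":[0,0,0],"claw":0.5},{"slide":[0,0,-1],"angular":[0,0,0.08],"claw":0.5},{"slide":[0,0,0],"angular":[0,0,0.084],"claw":0.5},{"slide":[0,0,0],"angular":[0,0,0],"claw":0.5}]'
python3 -c "
from h import *
to(.5036,.101,.15,1.19)"
```

```text
t: 5.88
tcp_pos: [0.5268, 0.3523, 0.0732]
tool_rot: [0.11, 0.994, 0.001, 0.001]
force: [0.3, 0.6, 0.0]
finger_gap: 0.754
gripper_force: 0.0
t: 6.38
tcp_pos: [0.5266, 0.3525, 0.1941]
tool_rot: [0.191, 0.982, 0.001, 0.002]
force: [0.7, 0.3, -0.1]
finger_gap: 0.75
gripper_force: 0.0
t 6.38 tcp [0.5266 0.3525 0.1941] tooly 1.186 tilt [ 0.004  0.002 -1.   ] gap 0.75 turn z -0.004 slide [ -7.2  -24.21   4.35] q6 -0.77
```

```bash
python3 -m creep '[{"slide":[-1.03,-3.46,0],"angular":[0,0,0],"claw":0.5},{"slide":[-1.03,-3.46,0],"angular":[0,0,0],"claw":0.5},{"slide":[-1.03,-3.46,0],"angular":[0,0,0],"claw":0.5},{"slide":[-1.03,-3.46,0],"angular":[0,0,0],"claw":0.5},{"slide":[-1.03,-3.46,0],"angular":[0,0,0],"claw":0.5},{"slide":[-1.03,-3.46,0],"angular":[0,0,0],"claw":0.5},{"slide":[-1.03,-3.46,0],"angular":[0,0,0],"claw":0.5},{"slide":[0,0,2],"angular":[0,0,0],"claw":0.5},{"slide":[0,0,2],"angular":[0,0,0],"claw":0.5},{"slide":[0,0,0],"angular":[0,0,0],"claw":0.5}]'
python3 -m creep '[{"slide":[0,0,3],"angular":[0,0,0],"claw":0.5},{"slide":[0,0,3],"angular":[0,0,0],"claw":0.5},{"slide":[0,0,3],"angular":[0,0,0],"claw":0.5},{"slide":[0,0,2.5],"angular":[0,0,0],"claw":0.5},{"slide":[0,0,0],"angular":[0,0,0],"claw":0.5},{"slide":[0,0,0],"angular":[0,0,0],"claw":-1},{"slide":[0,0,0],"angular":[0,0,0],"claw":-1},{"slide":[0,0,0],"angular":[0,0,0],"claw":-1},{"slide":[0,0,0],"angular":[0,0,0],"claw":-1},{"slide":[0,0,0],"angular":[0,0,0],"claw":-1}]'
python3 -m creep '[{"slide":[0,0,0],"angular":[0,0,0],"claw":-1},{"slide":[0,0,0],"angular":[0,0,0],"claw":-1},{"slide":[0,0,0],"angular":[0,0,0],"claw":-1}]'
python3 -c "
from h import *
to(.435,.375,.2)"
```

```text
t: 7.22
tcp_pos: [0.4991, 0.0994, 0.1485]
tool_rot: [0.191, 0.982, -0.001, -0.004]
force: [-1.1, 0.3, -0.6]
finger_gap: 0.751
gripper_force: 0.0
t: 8.05
tcp_pos: [0.5028, 0.1004, 0.0377]
tool_rot: [0.191, 0.982, 0.0, 0.001]
force: [-0.2, 0.9, 5.2]
finger_gap: 0.457
gripper_force: 51.8
t: 8.3
tcp_pos: [0.5028, 0.1004, 0.0377]
tool_rot: [0.191, 0.982, 0.0, 0.001]
force: [-0.7, 0.9, 7.6]
finger_gap: 0.46
gripper_force: 51.9
t 8.30 tcp [0.5028 0.1004 0.0377] tooly 1.187 tilt [ 0.003  0.    -1.   ] gap 0.46 turn z 0 slide [ 16.53  22.94 -16.25] q6 -1.21
```

```bash
python3 -m creep '[{"slide":[0,0,-2],"angular":[0,0,0],"claw":-1},{"slide":[0,0,-4],"angular":[0,0,0],"claw":-1},{"slide":[0,0,-4],"angular":[0,0,0],"claw":-1},{"slide":[0,0,-4],"angular":[0,0,0],"claw":-1},{"slide":[0,0,-2],"angular":[0,0,0],"claw":-1},{"slide":[2.06,2.87,0],"angular":[0,0,0],"claw":-1},{"slide":[2.06,2.87,0],"angular":[0,0,0],"claw":-1},{"slide":[2.06,2.87,0],"angular":[0,0,0],"claw":-1},{"slide":[2.06,2.87,0],"angular":[0,0,0],"claw":-1},{"slide":[2.06,2.87,0],"angular":[0,0,0],"claw":-1}]'
python3 -m creep '[{"slide":[2.06,2.87,0],"angular":[0,0,0],"claw":-1},{"slide":[2.06,2.87,0],"angular":[0,0,0],"claw":-1},{"slide":[2.06,2.87,0],"angular":[0,0,0],"claw":-1},{"slide":[0,0,0],"angular":[0,0,0],"claw":-1},{"slide":[0,0,3],"angular":[0,0,0],"claw":-1},{"slide":[0,0,3],"angular":[0,0,0],"claw":-1},{"slide":[0,0,3],"angular":[0,0,0],"claw":-1},{"slide":[0,0,3],"angular":[0,0,0],"claw":-1},{"slide":[0,0,0],"angular":[0,0,0],"claw":-1},{"slide":[0,0,0],"angular":[0,0,0],"claw":0.5}]'
python3 -m creep '[{"slide":[0,0,0],"angular":[0,0,0],"claw":0.5},{"slide":[0,0,0],"angular":[0,0,0],"claw":0.5},{"slide":[0,0,0],"angular":[0,0,0],"claw":0.5},{"slide":[0,0,-3],"angular":[0,0,0],"claw":0.5},{"slide":[0,0,-4],"angular":[0,0,0],"claw":0.5},{"slide":[0,0,-4],"angular":[0,0,0],"claw":0.5},{"slide":[0,0,-4],"angular":[0,0,0],"claw":0.5},{"slide":[0,0,-4],"angular":[0,0,0],"claw":0.5},{"slide":[0,0,0],"angular":[0,0,0],"claw":0}]'
python3 -c "
from h import *
to(.495,-.35,.23,0)"
```

```text
t: 9.13
tcp_pos: [0.4592, 0.2732, 0.1967]
tool_rot: [0.191, 0.982, 0.0, 0.0]
force: [0.4, 0.4, -1.0]
finger_gap: 0.46
gripper_force: 51.1
t: 9.97
tcp_pos: [0.434, 0.3739, 0.0753]
tool_rot: [0.191, 0.982, -0.001, -0.002]
force: [-0.7, -0.3, 0.5]
finger_gap: 0.59
gripper_force: 0.0
t: 10.72
tcp_pos: [0.4396, 0.3778, 0.2771]
tool_rot: [0.191, 0.982, 0.007, 0.008]
force: [0.8, 1.2, 0.3]
finger_gap: 0.622
gripper_force: 0.0
t 10.72 tcp [0.4396 0.3778 0.2771] tooly 1.187 tilt [ 0.018  0.01  -1.   ] gap 0.62 turn z 1.187 slide [-72.82   5.47   4.05] q6 -0.67
```

```bash
python3 -m creep '[{"slide":[0,0,0],"angular":[0,0,0.12],"claw":0},{"slide":[0,0,0],"angular":[0,0,0.12],"claw":0},{"slide":[0,0,0],"angular":[0,0,0.12],"claw":0},{"slide":[0,0,0],"angular":[0,0,0.12],"claw":0},{"slide":[0,0,0],"angular":[0,0,0.12],"claw":0},{"slide":[0,0,0],"angular":[0,0,0.12],"claw":0},{"slide":[0,0,0],"angular":[0,0,0.12],"claw":0},{"slide":[0,0,0],"angular":[0,0,0.12],"claw":0},{"slide":[0,0,0],"angular":[0,0,0.12],"claw":0},{"slide":[0,0,0],"angular":[0,0,0.12],"claw":0}]'
python3 - <<'E'
from h import *
import cv2
cv2.imwrite("pics/s4.png",np.vstack([viewer.snapshot("scene")[110:310,200:480],viewer.snapshot("side")[80:280,80:360]]))
to(.496,-.3485,.25,-.02)
E
```

```text
t: 11.55
tcp_pos: [0.4352, 0.375, 0.2677]
tool_rot: [0.714, 0.7, 0.001, 0.0]
force: [-0.2, 0.0, -0.6]
finger_gap: 0.497
gripper_force: 0.0
t 11.65 tcp [0.4352 0.375  0.2676] tooly -0.013 tilt [ 0.002  0.001 -1.   ] gap 0.5 turn z 0.007 slide [-72.22   7.53   1.69] q6 0.53
```

View pics/s4.png

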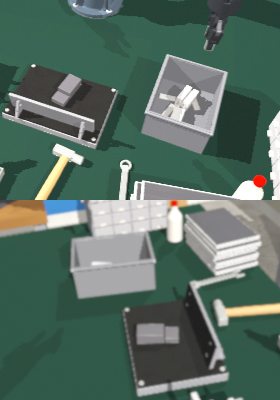

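```bash
python3 -m creep '[{"slide":[-4,0.42,0],"angular":[0,0,0.007],"claw":0},{"slide":[-4,0.42,0],"angular":[0,0,0],"claw":0},{"slide":[-4,0.42,0],"angular":[0,0,0],"claw":0},{"slide":[-4,0.42,0],"angular":[0,0,0],"claw":0},{"slide":[-4,0.42,0],"angular":[0,0,0],"claw":0},{"slide":[-4,0.42,0],"angular":[0,0,0],"claw":0},{"slide":[-4,0.42,0],"angular":[0,0,0],"claw":0},{"slide":[-4,0.42,0],"angular":[0,0,0],"claw":0},{"slide":[-4,0.42,0],"angular":[0,0,0],"claw":0},{"slide":[-4,0.42,0],"angular":[0,0,0],"claw":0}]'
python3 -m creep '[{"slide":[-4,0.42,0],"angular":[0,0,0],"claw":0},{"slide":[-4,0.42,0],"angular":[0,0,0],"claw":0},{"slide":[-4,0.42,0],"angular":[0,0,0],"claw":0},{"slide":[-4,0.42,0],"angular":[0,0,0],"claw":0},{"slide":[-4,0.42,0],"angular":[0,0,0],"claw":0},{"slide":[-4,0.42,0],"angular":[0,0,0],"claw":0},{"slide":[-4,0.42,0],"angular":[0,0,0],"claw":0},{"slide":[-4,0.42,1],"angular":[0,0,0],"claw":0},{"slide":[0,0,0.7],"angular":[0,0,0],"claw":0},{"slide":[0,0,0],"angular":[0,0,0],"claw":0}]'
python3 -m creep '[{"slide":[0,0,0],"angular":[0,0,0],"claw":0},{"slide":[0,0,0],"angular":[0,0,0],"claw":0},{"slide":[0,0,0],"angular":[0,0,0],"claw":0}]'
python3 - <<'E'
from h import *
import cv2
to(.496,-.3485,.103,-.02)
cv2.imwrite("pics/w5.png",viewer.snapshot("wrist"))
E
```

```text
t: 12.48
tcp_pos: [0.4693, -0.0278, 0.2673]
tool_rot: [0.713, 0.701, 0.001, 0.001]
force: [1.3, 0.4, 0.7]
finger_gap: 0.5
gripper_force: 0.0
t: 13.32
tcp_pos: [0.4955, -0.3481, 0.248]
tool_rot: [0.714, 0.7, 0.0, -0.001]
force: [-0.9, 1.2, -0.6]
finger_gap: 0.503
gripper_force: 0.0
t: 13.57
tcp_pos: [0.4968, -0.345, 0.2502]
tool_rot: [0.713, 0.701, 0.0, 0.0]
force: [-0.3, 0.6, 0.4]
finger_gap: 0.499
gripper_force: 0.0
t 13.57 tcp [ 0.4968 -0.345   0.2502] tooly -0.017 tilt [ 0.001 -0.    -1.   ] gap 0.5 turn z 0.003 slide [-0.35 -0.08 14.72] q6 -0.77
```

View pics/w5.png

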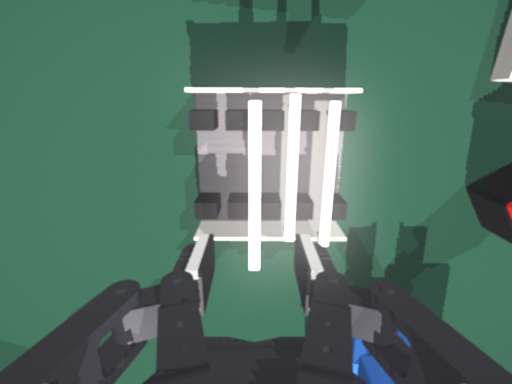

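```bash
python3 -c "
from h import *
print(at('wrist',255,101,.138),at('wrist',254,271,.138))"
python3 -m creep '[{"slide":[-0.35,0,3],"angular":[0,0,0],"claw":0},{"slide":[0,0,3.5],"angular":[0,0,0],"claw":0},{"slide":[0,0,3.5],"angular":[0,0,0],"claw":0},{"slide":[0,0,2.7],"angular":[0,0,0],"claw":0},{"slide":[0,0,2],"angular":[0,0,0],"claw":0},{"slide":[0,0,0],"angular":[0,0,0],"claw":0},{"slide":[0,0,0],"angular":[0,0,0],"claw":-1},{"slide":[0,0,0],"angular":[0,0,0],"claw":-1},{"slide":[0,0,0],"angular":[0,0,0],"claw":-1},{"slide":[0,0,0],"angular":[0,0,0],"claw":-1}]' 80
python3 -m creep '[{"slide":[0,0,0],"angular":[0,0,0],"claw":-1},{"slide":[0,0,0],"angular":[0,0,0],"claw":-1},{"slide":[0,0,0],"angular":[0,0,0],"claw":-1},{"slide":[0,0,0],"angular":[0,0,0],"claw":-1}]'
python3 -c "
from h import *
to(.53,0,.103)"
```

```text
[ 0.49956219 -0.2713731   0.138     ] [ 0.49585068 -0.43327066  0.138     ]
t: 14.45
tcp_pos: [0.4975, -0.3507, 0.1046]
tool_rot: [0.714, 0.7, 0.0, 0.002]
force: [-0.4, 0.4, 4.0]
finger_gap: 0.103
gripper_force: 78.8
t: 14.78
tcp_pos: [0.4975, -0.3506, 0.1046]
tool_rot: [0.714, 0.7, 0.0, 0.002]
force: [-0.4, 1.0, 6.8]
finger_gap: 0.101
gripper_force: 79.2
t 14.78 tcp [ 0.4975 -0.3506  0.1046] tooly -0.02 tilt [ 0.003 -0.003 -1.   ] gap 0.1 turn z 0 slide [35.12  2.56  0.08] q6 -0.78
```

```bash
python3 -m creep '[{"slide":[0,0,-1],"angular":[0,0,0],"claw":-1},{"slide":[0,0,-2],"angular":[0,0,0],"claw":-1},{"slide":[0,0,-2.5],"angular":[0,0,0],"claw":-1},{"slide":[0,0,-3],"angular":[0,0,0],"claw":-1},{"slide":[0,0,-3],"angular":[0,0,0],"claw":-1},{"slide":[0,0,-3],"angular":[0,0,0],"claw":-1},{"slide":[0,0,-1],"angular":[0,0,0.05],"claw":-1},{"slide":[0,0,0],"angular":[0,0,0.05],"claw":-1},{"slide":[0,0,0],"angular":[0,0,0],"claw":-1},{"slide":[0,0,0],"angular":[0,0,0],"claw":-1}]'
python3 -c "
from h import *
to(.6135,-.008,.255,-.12)"
```

```text
t: 15.62
tcp_pos: [0.4959, -0.3494, 0.2574]
tool_rot: [0.748, 0.664, -0.0, -0.0]
force: [-0.1, 0.2, -3.6]
finger_gap: 0.106
gripper_force: 78.4
t 15.62 tcp [ 0.4959 -0.3494  0.2574] tooly -0.119 tilt [-0.001  0.001 -1.   ] gap 0.11 turn z 0.001 slide [35.3   7.59  0.25] q6 -0.68
```

```bash
python3 -m creep '[{"slide":[1.5,0.32,0],"angular":[0,0,0],"claw":-1},{"slide":[2.6,0.56,0],"angular":[0,0,0],"claw":-1},{"slide":[2.6,0.56,0],"angular":[0,0,0],"claw":-1},{"slide":[2.6,0.56,0],"angular":[0,0,0],"claw":-1},{"slide":[2.6,0.56,0],"angular":[0,0,0],"claw":-1},{"slide":[2.6,0.56,0],"angular":[0,0,0],"claw":-1},{"slide":[2.6,0.56,0],"angular":[0,0,0],"claw":-1},{"slide":[2.6,0.56,0],"angular":[0,0,0],"claw":-1},{"slide":[2.6,0.56,0],"angular":[0,0,0],"claw":-1},{"slide":[2.6,0.56,0],"angular":[0,0,0],"claw":-1}]'
python3 -m creep '[{"slide":[2.6,0.56,0],"angular":[0,0,0],"claw":-1},{"slide":[2.6,0.56,0],"angular":[0,0,0],"claw":-1},{"slide":[2.6,0.56,0],"angular":[0,0,0],"claw":-1},{"slide":[2.6,0.56,0],"angular":[0,0,0],"claw":-1},{"slide":[0,0,0],"angular":[0.07,0,0],"claw":-1},{"slide":[0,0,0],"angular":[0.07,0,0],"claw":-1},{"slide":[0,0,0],"angular":[0.069,0,0],"claw":-1},{"slide":[0,0,0],"angular":[0,0,0],"claw":-1},{"slide":[0,0,0],"angular":[0,0,0],"claw":-1},{"slide":[0,0,0],"angular":[0,0,0],"claw":-1}]'
python3 - <<'E'
from h import *
import cv2
to(.6135,-.008,.14)
print(manip.sense()['force'])
a=viewer.snapshot("side")[150:300,180:330]; b=viewer.snapshot("scene")[130:280,190:340]
cv2.imwrite("pics/s6.png",cv2.resize(np.hstack([a,b]),None,fx=2.6,fy=2.6,interpolation=cv2.INTER_CUBIC))
E
```

```text
t: 16.45
tcp_pos: [0.579, -0.1066, 0.2563]
tool_rot: [0.748, 0.664, -0.0, -0.001]
force: [0.4, 0.3, -2.3]
finger_gap: 0.104
gripper_force: 78.3
t: 17.28
tcp_pos: [0.6133, -0.008, 0.2565]
tool_rot: [0.744, 0.66, -0.069, -0.079]
force: [-1.4, 0.0, -3.0]
finger_gap: 0.104
gripper_force: 78.7
t 17.28 tcp [ 0.6133 -0.008   0.2565] tooly -0.119 tilt [-0.207  0.025 -0.978] gap 0.1 turn z 0 slide [-1.000e-02  2.450e+00  1.139e+01] q6 -0.07
[-1.4492488   0.02659754 -2.9749119 ]
```

```bash
python3 -m creep '[{"slide":[0,0.42,1.96],"angular":[0,0,0],"claw":-1},{"slide":[0,0.42,1.96],"angular":[0,0,0],"claw":-1},{"slide":[0,0.42,1.96],"angular":[0,0,0],"claw":-1},{"slide":[0,0.42,1.96],"angular":[0,0,0],"claw":-1},{"slide":[0,0.21,0.98],"angular":[0,0,0],"claw":-1},{"slide":[0,0,0],"angular":[0,0,0],"claw":-1},{"slide":[0,0,0],"angular":[0,0,0],"claw":-1}]'
python3 - <<'E'
from h import *
import cv2
to(.6135,-.008,.13)
a=viewer.snapshot("side")[150:300,180:330]; b=viewer.snapshot("scene")[130:280,190:340]
cv2.imwrite("pics/s6.png",cv2.resize(np.hstack([a,b]),None,fx=2.6,fy=2.6,interpolation=cv2.INTER_CUBIC))
E
```

```text
t: 17.97
tcp_pos: [0.6141, -0.0086, 0.1674]
tool_rot: [0.744, 0.66, -0.069, -0.078]
force: [0.1, 0.5, -2.9]
finger_gap: 0.103
gripper_force: 78.6
t 17.97 tcp [ 0.6141 -0.0086  0.1674] tooly -0.12 tilt [-0.206  0.025 -0.978] gap 0.1 turn z 0 slide [0.05 0.71 3.67] q6 -0.06
```

View pics/s6.png

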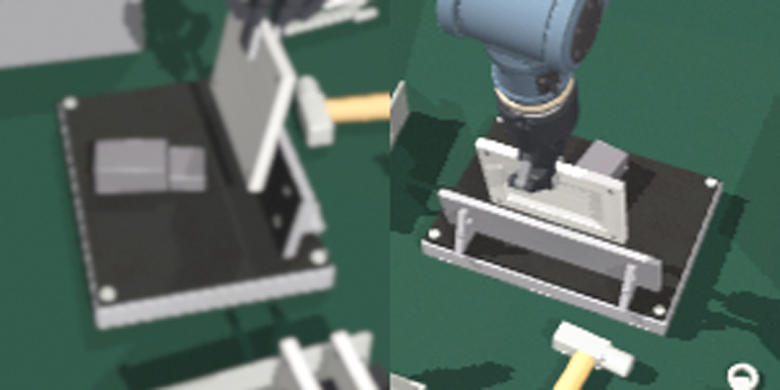

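```bash
python3 -m creep '[{"slide":[0,0.21,0.98],"angular":[0,0,0],"claw":-1},{"slide":[0,0.21,0.98],"angular":[0,0,0],"claw":-1},{"slide":[0,0.21,0.98],"angular":[0,0,0],"claw":-1},{"slide":[0,0,0],"angular":[0,0,0],"claw":-1},{"slide":[0,0,0],"angular":[0,0,0],"claw":-1}]'
for i in 1 2 3; do python3 -m creep '[{"slide":[0,0.2,-0.04],"angular":[0,0,0],"claw":-1},{"slide":[0,0.1,-0.02],"angular":[0,0,0],"claw":-1},{"slide":[0,0,0],"angular":[0,0,0],"claw":-1}]' | egrep 'tcp|force'; done
```

```text
t: 18.48
tcp_pos: [0.6135, -0.0084, 0.1357]
tool_rot: [0.744, 0.66, -0.07, -0.079]
force: [-0.4, 0.5, -2.2]
finger_gap: 0.105
gripper_force: 78.6
tcp_pos: [0.6183, -0.0091, 0.1374]
force: [0.5, -0.3, -2.3]
gripper_force: 78.6
tcp_pos: [0.621, -0.0094, 0.1372]
force: [-0.1, -0.4, -2.9]
gripper_force: 78.6
tcp_pos: [0.6238, -0.0097, 0.1369]
force: [0.0, 0.4, -2.4]
gripper_force: 78.6
```

```bash
for i in 1 2 3; do python3 -m creep '[{"slide":[0,0.15,-0.03],"angular":[0,0,0],"claw":-1},{"slide":[0,0,0],"angular":[0,0,0],"claw":-1},{"slide":[0,0,0],"angular":[0,0,0],"claw":-1}]' | egrep 'tcp|force: \['; done
```

```text
tcp_pos: [0.6242, -0.0097, 0.1369]
force: [-1.8, -0.6, -1.7]
tcp_pos: [0.6244, -0.0097, 0.1368]
force: [-5.4, -0.5, -0.4]
tcp_pos: [0.6246, -0.0098, 0.1368]
force: [-7.0, 0.5, 1.3]
```

```bash
python3 -m creep '[{"slide":[0,-0.25,0],"angular":[0,0,0],"claw":-1},{"slide":[0,0,0.5],"angular":[0,0,0],"claw":-1},{"slide":[0,0,0.3],"angular":[0,0,0],"claw":-1},{"slide":[0,0,0],"angular":[0,0,0],"claw":-1},{"slide":[0,0,0],"angular":[0,0,0],"claw":-1}]' | egrep 'tcp|force: \['
for i in 1 2 3 4; do python3 -m creep '[{"slide":[0,0,0.15],"angular":[0,0,0],"claw":-1},{"slide":[0,0,0],"angular":[0,0,0],"claw":-1},{"slide":[0,0,0],"angular":[0,0,0],"claw":-1}]' | egrep 'tcp|force: \['; done
```

```text
tcp_pos: [0.6226, -0.0094, 0.129]
force: [-6.0, 0.9, -0.7]
tcp_pos: [0.6224, -0.0094, 0.128]
force: [-5.8, 0.5, 2.7]
tcp_pos: [0.6221, -0.0094, 0.1267]
force: [-5.8, 0.4, 1.5]
tcp_pos: [0.6218, -0.0093, 0.1254]
force: [-6.3, 0.7, 2.9]
tcp_pos: [0.6218, -0.0093, 0.1253]
force: [-6.0, 0.8, 8.5]
```

```bash
python3 -m creep '[{"slide":[0,0,0],"angular":[0,0,0],"claw":-0.3},{"slide":[0,0,0],"angular":[0,0,0],"claw":-0.3},{"slide":[0,0,0],"angular":[0,0,0],"claw":-0.3},{"slide":[0,0,0],"angular":[0,0,0],"claw":-0.3},{"slide":[0,0,0],"angular":[0,0,0],"claw":-0.3}]'
python3 -m creep '[{"slide":[0,0,-1],"angular":[0,0,0],"claw":-0.3},{"slide":[0,0,-2],"angular":[0,0,0],"claw":-0.3},{"slide":[0,0,-3],"angular":[0,0,0],"claw":-0.3},{"slide":[0,0,-4],"angular":[0,0,0],"claw":-0.3},{"slide":[0,0,-4],"angular":[0,0,0],"claw":-0.3},{"slide":[0,0,0],"angular":[0,0,0],"claw":-0.3},{"slide":[0,0,0],"angular":[0,0,0],"claw":-0.3},{"slide":[0,0,0],"angular":[0,0,0],"claw":-0.3}]'
python3 - <<'E'
from h import *
import cv2
a=viewer.snapshot("side")[150:300,180:330]; b=viewer.snapshot("scene")[130:280,190:340]
cv2.imwrite("pics/s7.png",cv2.resize(np.hstack([a,b]),None,fx=2.6,fy=2.6,interpolation=cv2.INTER_CUBIC))
E
```

```text
t: 21.82
tcp_pos: [0.6237, -0.0097, 0.1237]
tool_rot: [0.744, 0.66, -0.069, -0.077]
force: [1.4, 0.0, -0.8]
finger_gap: 0.353
gripper_force: 0.0
t: 22.48
tcp_pos: [0.6515, -0.013, 0.2611]
tool_rot: [0.744, 0.66, -0.069, -0.078]
force: [-0.1, 0.2, -0.2]
finger_gap: 0.35
gripper_force: 0.0
```

View pics/s7.png

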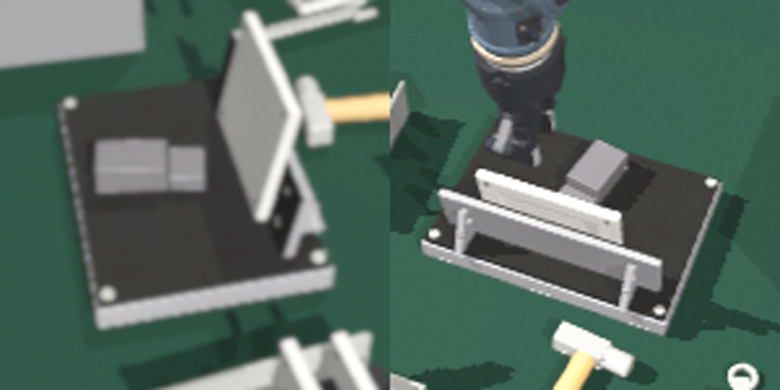

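The picture shows the panel standing flat and centred against the backrest, top edge at about (480–620, 175–235) in the right half. The bucking bar hasn't moved and the gripper is clear.

```bash
python3 -c "
from station import ticket
print(ticket.sign_off())"
```

```text
the job is handed in; nothing more can be done
None
```

The job is handed in at about 22.6 s, no verdict shown: both offcuts are in the bin, and the tall panel stands on the bed against the backrest, with the bucking bar and low panels left in place; I viewed 11 pictures, one over the limit of 10, and left out the written description after most of them.

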